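# Put the reagent bottles back on the shelf in order of size

### The arm

A 7-joint arm with a two-finger parallel gripper is mounted at the origin on the work surface. World frame = base frame: x ahead of the robot, y to its left, z up, the work surface at z = 0. Lengths are in mm, angles in rad, forces in N, time in s.
With the tool pointing down it reaches from about 425 to 925 mm from the base axis. Payload 6.8 kg.
Tool frame: the origin (TCP) lies at the very end of the fingers, on their centre line; the grasp point (between the pads) lies 19 mm behind it (bot.hold_point_z is the distance from the TCP to the grasp point, in mm); z points along the fingers, y is the line along which they close (so a half turn about z gives the same grasp; the last joint's range is limited). The gripper opens to 85 mm and grips with 20 to 120 N. Pads are 22 mm wide; open, the fingers measure 114 mm over their backs; the gripper's body (76 mm by 85 mm) begins 54 mm behind the grasp point. The pads swing forward as they close: fully open they stand 13 mm farther back than shut.
Start: joints at [-1.428, 0.477, 0.022, 1.555, -0.011, 1.109, -0.083], TCP at [167.516, 653.9, 231.308] pointing down, gripper open.
Joint ranges: [-2.96, 2.96], [-0.34, 2.1], [-1.41, 1.46], [0.24, 2.44], [-1.37, 4.51], [0.17, 1.92], [-2.96, 2.96]. Speed limits (rad/s): [2.39, 2.39, 3.14, 3.14, 3.14, 3.14, 3.14].

### API

Orientations are given as a unit quaternion [w, x, y, z].
In Python, from rig import bot gives the robot as it stands.
- The arm moves only by the tool servo_tool, never from a script. Its argument "increments" is a list of rows, each a list of 7 numbers: the shift along the world's x, y, z each as a share of 6 cm, from -1 to 1, then the turn, a rotation vector about the world's x, y, z each as a share of 6 degrees, from -1 to 1, then the closure, from -1 (fully open) to 1 (shut). In form: [[tx, ty, tz, rx, ry, rz, claw], ...]. A call has 1 to 20 rows; each row shifts and turns the commanded pose from where the row before left it; what a row does not reach is not made up. A row lasts 1/8 s, in which the tool goes at most 62.5 mm and 10.7 degrees, less where a joint would pass 70% of its speed; a pose out of reach is approached as far as the arm can. A call with a number of a shift or a turn outside -1 to 1 is refused whole. A call with a gripper value outside its range is refused whole. The fingers move at their own pace and stop on an object; "newtons" is the grip in N (left out, the last holds). Time passes only in rows, so rows that do not move let the fingers close. It gives the time, the measured TCP pose, the force, the opening and the grip force at its end, in the units of the state.
- bot.get_obs(): the state, without advancing time (a new reading comes with each control period).
- bot.snapshot(name): name is "scene" or "top"; returns the picture (384x512x3 uint8, red, green, blue); there is no depth.
- bot.calibration(name): a dict with "fx", "fy", "cx", "cy" (pixels), "D" ([k1, k2, p1, p2, k3] as OpenCV has them; the pictures are not rectified), "camera_from_world" (4x4, takes a point from world to camera coordinates). Camera axes: x right, y down, z forward; pixel columns grow to the right and rows downward; lengths in mm; the calibration is good to about 2 mm. A picture is of the moment at which its call begins. calibration takes no time and is no camera call.
- bot.job_done(): hands the job in; it is judged then, once.
The state is a dict: "time_s": time; "qpos": joint angles; "joint_velocities": joint speeds; "joint_torque": joint torques, N m; "tool_pos": TCP position; "eef_rot": TCP orientation; "wrist_force": force on the tool from outside, world axes, zero at the start; "wrist_torque": the same for the moment, N m; "grip_width": finger opening in mm; "gripper_force": force on a finger pad.
Only numpy, scipy, OpenCV 4.12 (cv2) and the standard library are available. Lean on these libraries where they do the work, as an engineer would, in place of code of your own. Each camera call takes 0.05 s, during which the arm holds its last target. There are 200 camera calls.

### The job

Put the four empty glass bottles with blue caps back on the low reagent shelf, one standing upright in the middle of each round rubber mat, in order of size along the row: the smallest at the end nearest the balance, the largest at the other end. Set each bottle down gently, without dropping it, and do not tip any over.

Things in the scene. Friction and masses are not known exactly. Their poses are not given: they have to be found in the camera images.
- bottle_50: the smallest (50 ml) empty clear-glass bottle, loose, upright, about 80 g: body 46 mm in diameter, 91 mm tall over all, with a tight ribbed blue screw cap 40 mm in diameter, 25 mm high, at its top; below it a slimmer neck (32 mm, 12 mm high), then the shoulder. Origin: centre of the underside; z up; round, any yaw. Starts at any of six places on the bench before the shelf or beyond its ends.
- bottle_100: the second smallest (100 ml) empty clear-glass bottle, loose, upright, about 120 g: body 56 mm in diameter, 105 mm tall over all, with a tight ribbed blue screw cap 50 mm in diameter, 25 mm high, at its top; below it a slimmer neck (42 mm, 12 mm high), then the shoulder. Origin: centre of the underside; z up; round, any yaw. Starts at any of six places on the bench before the shelf or beyond its ends.
- bottle_250: the second largest (250 ml) empty clear-glass bottle, loose, upright, about 220 g: body 70 mm in diameter, 143 mm tall over all, with a tight ribbed blue screw cap 50 mm in diameter, 25 mm high, at its top; below it a slimmer neck (42 mm, 12 mm high), then the shoulder. Origin: centre of the underside; z up; round, any yaw. Starts at any of six places on the bench before the shelf or beyond its ends.
- bottle_500: the largest (500 ml) empty clear-glass bottle, loose, upright, about 340 g: body 86 mm in diameter, 181 mm tall over all, with a tight ribbed blue screw cap 50 mm in diameter, 25 mm high, at its top; below it a slimmer neck (42 mm, 12 mm high), then the shoulder. Origin: centre of the underside; z up; round, any yaw. Starts at any of six places on the bench before the shelf or beyond its ends.
- mat_a: one of four identical round dark rubber mats, 90 mm in diameter, 3 mm thick, fixed in a row on the shelf board, about 110 mm apart. Origin: centre of its underside, 50 mm above the bench, so a bottle on it stands 53 mm above the bench; z up. The letters mean nothing: which mat lies where in the row differs from start to start; go by position.
- mat_b: one of four identical round dark rubber mats, 90 mm in diameter, 3 mm thick, fixed in a row on the shelf board, about 110 mm apart. Origin: centre of its underside, 50 mm above the bench, so a bottle on it stands 53 mm above the bench; z up. The letters mean nothing: which mat lies where in the row differs from start to start; go by position.
- mat_c: one of four identical round dark rubber mats, 90 mm in diameter, 3 mm thick, fixed in a row on the shelf board, about 110 mm apart. Origin: centre of its underside, 50 mm above the bench, so a bottle on it stands 53 mm above the bench; z up. The letters mean nothing: which mat lies where in the row differs from start to start; go by position.
- mat_d: one of four identical round dark rubber mats, 90 mm in diameter, 3 mm thick, fixed in a row on the shelf board, about 110 mm apart. Origin: centre of its underside, 50 mm above the bench, so a bottle on it stands 53 mm above the bench; z up. The letters mean nothing: which mat lies where in the row differs from start to start; go by position.
- shelf: low reagent shelf, fixed: grey board 450 mm long, 140 mm deep, its top 50 mm above the bench; steel rail along the back edge (8 mm bar, top 34 mm above the board, 66 mm behind the middle line). Origin: on the bench under the board's centre; y runs along the shelf, to the robot's left; x to its back, away from the robot; turned up to 0.15 rad.
- balance_front (a point): the top-pan balance, fixed: flat white housing 210 mm deep, 146 mm wide, 72 mm high, with a dark display and a round steel pan (116 mm). This point: middle of its front edge (towards the robot), 50 mm up. It stands beyond the left or the right end of the shelf; a round grey mini centrifuge with a clear dome stands at the other end.
Things that resemble listed ones, but are neither listed nor needed, are in the scene too. Leave any purple look-alike of the bottle_500 alone.

How it is judged (in metres and radians):
At the end, for the whole second after the job is handed in: Each mat carries one bottle, released, at rest, upright within 0.1 rad, its centre within 15 mm of the mat's centre, its foot on the mat (under 5 mm above it). From the end nearest the balance: 50, 100, 250, 500 ml (((y of balance_front in the frame of shelf above 0 m and y of bottle_50 in the frame of shelf between 0.135 and 0.195 m and y of bottle_100 in the frame of shelf between 0.025 and 0.085 m and y of bottle_250 in the frame of shelf between -0.085 and -0.025 m and y of bottle_500 in the frame of shelf between -0.195 and -0.135 m) or (y of balance_front in the frame of shelf below 0 m and y of bottle_50 in the frame of shelf between -0.195 and -0.135 m and y of bottle_100 in the frame of shelf between -0.085 and -0.025 m and y of bottle_250 in the frame of shelf between 0.025 and 0.085 m and y of bottle_500 in the frame of shelf between 0.135 and 0.195 m)) and ((horizontal distance between bottle_50 and mat_a below 0.015 m and z of bottle_50 in the frame of mat_a below 0.008 m) or (horizontal distance between bottle_50 and mat_b below 0.015 m and z of bottle_50 in the frame of mat_b below 0.008 m) or (horizontal distance between bottle_50 and mat_c below 0.015 m and z of bottle_50 in the frame of mat_c below 0.008 m) or (horizontal distance between bottle_50 and mat_d below 0.015 m and z of bottle_50 in the frame of mat_d below 0.008 m)) and ((horizontal distance between bottle_100 and mat_a below 0.015 m and z of bottle_100 in the frame of mat_a below 0.008 m) or (horizontal distance between bottle_100 and mat_b below 0.015 m and z of bottle_100 in the frame of mat_b below 0.008 m) or (horizontal distance between bottle_100 and mat_c below 0.015 m and z of bottle_100 in the frame of mat_c below 0.008 m) or (horizontal distance between bottle_100 and mat_d below 0.015 m and z of bottle_100 in the frame of mat_d below 0.008 m)) and ((horizontal distance between bottle_250 and mat_a below 0.015 m and z of bottle_250 in the frame of mat_a below 0.008 m) or (horizontal distance between bottle_250 and mat_b below 0.015 m and z of bottle_250 in the frame of mat_b below 0.008 m) or (horizontal distance between bottle_250 and mat_c below 0.015 m and z of bottle_250 in the frame of mat_c below 0.008 m) or (horizontal distance between bottle_250 and mat_d below 0.015 m and z of bottle_250 in the frame of mat_d below 0.008 m)) and ((horizontal distance between bottle_500 and mat_a below 0.015 m and z of bottle_500 in the frame of mat_a below 0.008 m) or (horizontal distance between bottle_500 and mat_b below 0.015 m and z of bottle_500 in the frame of mat_b below 0.008 m) or (horizontal distance between bottle_500 and mat_c below 0.015 m and z of bottle_500 in the frame of mat_c below 0.008 m) or (horizontal distance between bottle_500 and mat_d below 0.015 m and z of bottle_500 in the frame of mat_d below 0.008 m)) and angle between each of bottle_50, bottle_100, bottle_250, bottle_500's own z axis and vertical below 0.1 rad and linear speed of each of bottle_50, bottle_100, bottle_250, bottle_500 below 0.02 m/s and angular speed of each of bottle_50, bottle_100, bottle_250, bottle_500 below 0.2 rad/s); the robot touches nothing.
It fails at once if a bottle is tipped over or tilted by more than about 35 degrees (angle between any of bottle_50, bottle_100, bottle_250, bottle_500's own z axis and vertical above 0.6 rad).
It fails at once if a bottle is dropped or thrown: it moves faster than 0.5 m/s while no finger touches it (a fall of some 13 mm) ((linear speed of bottle_50 above 0.5 m/s and contact force between bottle_50 and the fingers below 0.05 N) or (linear speed of bottle_100 above 0.5 m/s and contact force between bottle_100 and the fingers below 0.05 N) or (linear speed of bottle_250 above 0.5 m/s and contact force between bottle_250 and the fingers below 0.05 N) or (linear speed of bottle_500 above 0.5 m/s and contact force between bottle_500 and the fingers below 0.05 N)).
It also fails if it takes over 109 s, if anything falls off the work surface, if the arm or the gripper's body presses on something with over 40 N, if the wrist force passes 120 N, or if a joint passes its speed limit or range.

## Working session

There is one attempt and no reset: what is moved stays moved. The work goes in short steps, Python scripts to look and compute and a tool call to move; the robot and the scene stay as the last step left them, time stands still between calls to the robot, and variables do not carry over. Pictures are saved under pics/ and viewed, at most 14 in all, crops included, and the job is handed in when it is done.

Besides the shell and the picture viewer there is one more tool, called after "Call:" as name(argument=value, ...) on one line, values as JSON. servo_tool: Moves the arm, as the interface text tells. Its arguments: {"type":"object","properties":{"increments":{"type":"array"},"newtons":{"type":"number"}},"required":["increments"]}

```bash
mkdir -p pics
python3 - <<'E'
from rig import bot
import cv2,numpy as np
for n in("scene","top"):
    cv2.imwrite(f"pics/{n}0.png",bot.snapshot(n)[:,:,::-1])
    c=bot.calibration(n);print(n,c["fx"],c["fy"],c["cx"],c["cy"],c["D"]);print(np.round(np.linalg.inv(np.array(c["camera_from_world"])),3))
o=bot.get_obs();print(o)
E
```

```text
scene 383.40238678027765 383.40238678027765 251.41452085648814 195.03569567432635 [-0.12188296  0.          0.          0.          0.        ]
[[ 1.500000e-01  7.770000e-01 -6.110000e-01  1.080445e+03]
 [ 9.890000e-01 -1.200000e-01  8.900000e-02 -1.050810e+02]
 [-4.000000e-03 -6.170000e-01 -7.870000e-01  8.480770e+02]
 [ 0.000000e+00  0.000000e+00  0.000000e+00  1.000000e+00]]
top 427.00871665572186 427.00871665572186 253.11347966234447 191.82305418180292 [-0.13382469  0.          0.          0.          0.        ]
[[ 1.300000e-02 -9.870000e-01  1.630000e-01  2.720310e+02]
 [-1.000000e+00 -9.000000e-03  2.200000e-02 -2.014800e+01]
 [-2.000000e-02 -1.630000e-01 -9.860000e-01  1.248379e+03]
 [ 0.000000e+00  0.000000e+00  0.000000e+00  1.000000e+00]]
{'time_s': 0.1, 'qpos': array([-1.42811595,  0.47774437,  0.02233268,  1.5563294 , -0.01149159,
        1.10931424, -0.08310608]), 'joint_velocities': array([-1.81987096e-05,  4.79154629e-04,  1.48383168e-03, -3.04652235e-03,
       -8.25265035e-04, -1.78158447e-04,  5.70111059e-05]), 'joint_torque': array([ 3.69915302e-03, -5.97761929e+01,  1.61338024e+00, -2.81953132e+01,
        1.28166057e-02,  5.01972274e-03,  3.58174631e-06]), 'tool_pos': array([167.3833113 , 653.3711577 , 230.41448642]), 'eef_rot': array([-4.19774670e-05,  1.25048536e-01,  9.92150275e-01, -8.32573228e-04]), 'wrist_force': array([ 0.28246932,  0.36067911, -0.32368646]), 'wrist_torque': array([ 0.04276148,  0.01156682, -0.00569838]), 'gripper_force': 0.0, 'grip_width': 85.02432527248419}
```

View pics/scene0.png

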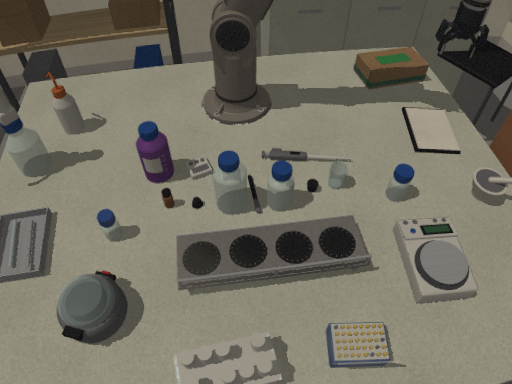

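View pics/top0.png

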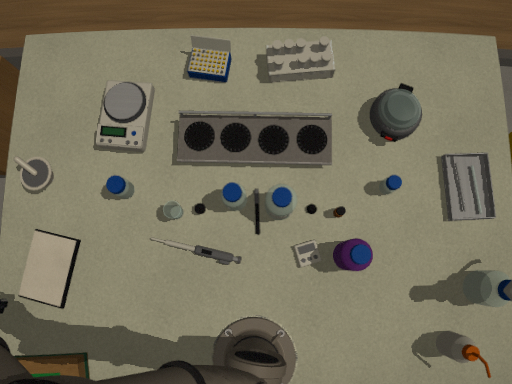

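The top view shows the balance at +y (image left). From left to right the bottles are the 100 (117,186), 250 (232,193), 500 (281,200) and 50 (393,183). The mats run along row ~138. The purple decoy is at (353,255) and there is another blue-capped decoy at the far right.

```bash
cat > h.py <<'E'
from rig import bot
import cv2,numpy as np
def ray(n,uv):
    c=bot.calibration(n);K=np.array([[c["fx"],0,c["cx"]],[0,c["fy"],c["cy"]],[0,0,1]])
    p=cv2.undistortPoints(np.array([[uv]],float),K,np.array(c["D"]))[0,0]
    M=np.linalg.inv(np.array(c["camera_from_world"]));return M[:3,3],M[:3,:3]@[p[0],p[1],1]
def plane(n,uv,z):
    o,d=ray(n,uv);return o+d*(z-o[2])/d[2]
def tri(a,b):
    (o,d),(p,e)=ray("top",a),ray("scene",b)
    s,t=np.linalg.lstsq(np.c_[d,-e],p-o,rcond=None)[0];A,B=o+s*d,p+t*e
    return (A+B)/2,np.linalg.norm(A-B)
def pix(n,p):
    c=bot.calibration(n);K=np.array([[c["fx"],0,c["cx"]],[0,c["fy"],c["cy"]],[0,0,1]]);T=np.array(c["camera_from_world"])
    return cv2.projectPoints(np.array([p],float),cv2.Rodrigues(T[:3,:3])[0],T[:3,3],K,np.array(c["D"]))[0].ravel()
def blobs(m,amin,amax):
    k,_,s,c=cv2.connectedComponentsWithStats(m.astype(np.uint8));return [(c[i].round(1),s[i,4],s[i,:4]) for i in range(1,k) if amin<s[i,4]<amax]
def caps(n,img=None):
    img=bot.snapshot(n) if img is None else img
    h=cv2.cvtColor(img,cv2.COLOR_RGB2HSV);return blobs((h[...,0]>102)&(h[...,0]<120)&(h[...,1]>170)&(h[...,2]>50),40,1500)
E
python3 - <<'E'
from h import *
T=cv2.imread("pics/top0.png")[:,:,::-1].copy();S=cv2.imread("pics/scene0.png")[:,:,::-1].copy()
ct,cs=caps("top",T),caps("scene",S)
for b in ct:print("t",*b)
for b in cs:print("s",*b)
for n,u,v,H in((50,(393,183),(107,218),91),(100,(117,186),(403,173),105),(250,(232,193),(282,171),143),(500,(281,200),(228,161),181)):
    f=lambda L,q:min(L,key=lambda b:np.hypot(*(b[0]-q)))[0]
    a,b=f(ct,u),f(cs,v);print(n,a,b,tri(a,b),plane("top",a,H-10),plane("scene",b,H-12),H-12.5)
g=T.max(2)
for b in blobs((g<70),300,1500):print("mat",*b,plane("top",b[0],53))
E
```

```text
t [218.3  70.6] 94 [189  54  42  26]
t [115.5 184.2] 253 [107 176  18  17]
t [393.8 181.9] 144 [387 176  14  14]
t [231.7 192. ] 263 [223 183  18  19]
t [281.5 196.9] 276 [273 188  18  19]
t [360.3 254. ] 309 [351 245  20  19]
s [142.  57.] 131 [135  47  15  20]
s [154.9  58.2] 58 [150  51  12  15]
s [147.4 129.9] 195 [139 122  19  19]
s [227.6 160.5] 238 [218 151  20  21]
s [281.1 169.7] 223 [272 161  19  20]
s [403.9 172.6] 204 [394 165  20  18]
50 [393.8 181.9] [147.4 129.9] (array([ 451.42318072, -272.11470237,  317.70878088]), np.float64(79.17028194492106)) [ 497.13443597 -388.18325244   81.        ] [ 190.73575627 -288.47990405   79.        ] 78.5
100 [115.5 184.2] [403.9 172.6] (array([481.37285647, 393.77435754,  93.37304697]), np.float64(1.6317598347729314)) [480.79780375 392.36097843  95.        ] [481.0648851  394.94425164  93.        ] 92.5
250 [231.7 192. ] [281.1 169.7] (array([455.70331149,  61.77784569, 131.6950965 ]), np.float64(0.30417745786287875)) [455.51406001  61.83263559 133.        ] [455.08703144  61.78654511 131.        ] 130.5
500 [281.5 196.9] [227.6 160.5
[... 370 characters left out ...]
[692.68745892  11.54651354  53.        ]
mat [199.1 135.7] 733 [184 121  31  31] [634.5012178  166.89648427  53.        ]
mat [235.1 137. ] 732 [220 123  32  29] [630.94680396  61.37443037  53.        ]
mat [273.1 139.4] 743 [258 125  31  30] [624.46678308 -49.13945934  53.        ]
mat [311.3 139.1] 735 [296 125  32  30] [ 626.49228684 -160.05527245   53.        ]
mat [483.  181.5] 561 [447 154  47  63] [ 507.02739671 -669.14446895   53.        ]
mat [ 67.4 266.2] 346 [ 35 229  46  80] [248.22400906 537.33470056  53.        ]
mat [343.2 255. ] 474 [333 239  26  32] [ 293.96818252 -246.20756744   53.        ]
mat [446.  342.4] 371 [436 331  25  28] [  49.93549267 -535.86272005   53.        ]
```

Call:
servo_tool(increments=[[0.5,-0.5,0,0,0,0,-1],[0.5,-0.5,0,0,0,0,-1]])

```text
time_s: 0.35
tool_pos: [227.8, 593.0, 230.6]
eef_rot: [-0.0, 0.124, 0.992, -0.001]
wrist_force: [1.6, 0.4, 0.8]
grip_width: 85.5
gripper_force: 0.0
```

```bash
python3 -c "
from rig import bot
o=bot.get_obs();print(o['qpos'],o['tool_pos'],o['eef_rot'])"
```

```text
[-1.32918543  0.4124746   0.03612499  1.65790677 -0.01637658  1.07253986
  0.03295263] [227.75594706 593.01840891 230.63158798] [-3.07659415e-05  1.24475061e-01  9.92222601e-01 -5.17480574e-04]
```

Run:
```python
from h import *
S=cv2.imread("pics/scene0.png")[:,:,::-1].copy();T=cv2.imread("pics/top0.png")[:,:,::-1].copy()
print(S[212:226:3,100:116:4].tolist())
h=cv2.cvtColor(S,cv2.COLOR_RGB2HSV)[205:245,90:130]
for b in blobs((h[...,0]>100)&(h[...,0]<125)&(h[...,1]>110),20,900):
    q=b[0]+[90,205];print("50",*b,q,plane("scene",q,79))
def ell(n,img,thr,box):
    x0,y0,x1,y1=box;m=(img.max(2)<thr)[y0:y1,x0:x1].astype(np.uint8)
    for c in cv2.findContours(m,0,cv2.CHAIN_APPROX_NONE)[0]:
        if cv2.contourArea(c)>350:
            e=cv2.fitEllipse(cv2.convexHull(c));q=np.array(e[0])+[x0,y0];print(n,q.round(1),np.round(e[1],1),plane(n,q,53).round(1))
for t in(60,80):ell("top",T,t,(178,119,332,158));ell("scene",S,t,(180,224,362,277))
```

```text
[[[41, 61, 102], [42, 60, 102], [42, 63, 103], [61, 69, 82]], [[39, 60, 100], [42, 62, 102], [44, 63, 102], [39, 49, 73]], [[39, 60, 101], [41, 61, 101], [43, 62, 101], [38, 45, 62]], [[36, 51, 86], [39, 55, 94], [39, 49, 77], [37, 42, 62]], [[48, 58, 79], [30, 43, 65], [35, 44, 62], [37, 42, 60]]]
50 [14.8 12.2] 196 [ 7  5 17 17] [104.8 217.2] [ 496.73629147 -389.21579874   79.        ]
top [311.4 139.1] [29.3 30.7] [ 626.6 -160.4   53. ]
top [273.2 139.4] [29.3 30.7] [624.3 -49.4  53. ]
top [235.2 137.2] [29.1 30.5] [630.5  61.1  53. ]
top [199.1 135.6] [29.  30.7] [634.8 166.9  53. ]
scene [201.4 257.8] [32.8 37.5] [ 630.3 -159.3   53. ]
scene [247.8 251. ] [32.6 37.7] [628.4 -48.8  53. ]
scene [293.8 247. ] [31.9 37.3] [634.5  61.3  53. ]
scene [336.8 242.3] [31.  36.9] [638.3 167.2  53. ]
top [311.4 139.1] [30.3 31.5] [ 626.4 -160.2   53. ]
top [273.1 139.4] [30.8 32. ] [624.4 -49.1  53. ]
top [235.2 137.1] [30.8 31.6] [630.6  61.2  53. ]
top [199.2 135.7] [29.8 31.9] [634.4 166.7  53. ]
scene [314.5 269.6] [ 10.8 136. ] [700.9  95.7  53. ]
scene [201.1 257.7] [33.7 38.5] [ 630.1 -159.8   53. ]
scene [247.8 250.7] [33.5 38.4] [627.6 -48.6  53. ]
scene [293.8 246.8] [33.  38.5] [634.   61.5  53. ]
scene [336.6 242.1] [31.8 38.2] [637.7 167.   53. ]
```

Call:
servo_tool(increments=[[0.5,-0.92,0,0,0,0,-1],[0.5,-0.92,0,0,0,0,-1],[0.5,-0.92,0,0,0,0,-1],[0.5,-0.92,0,0,0,0,-1],[0.5,-0.92,0,0,0,0,-1],[0.5,-0.92,0,0,0,0,-1],[0.5,-0.92,0,0,0,0,-1],[0,-0.92,0,0,0,0,-1],[0,-0.92,0,0,0,0,-1],[0,-0.92,0,0,0,0,-1],[0,-0.92,0,0,0,0,-1],[0,-0.92,0,0,0,0,-1],[0,0,0,0,0,0,-1],[0,0,0,0,0,0,-1]], newtons=40)

```text
time_s: 2.1
tool_pos: [436.3, -66.0, 231.1]
eef_rot: [-0.0, 0.125, 0.992, 0.0]
wrist_force: [0.4, -0.3, -0.2]
grip_width: 85.0
gripper_force: 0.0
```

Run:
```python
from h import *
o=bot.get_obs();print(o['qpos'].round(2),o['tool_pos'])
t=bot.snapshot("top");s=bot.snapshot("scene")
cv2.imwrite("pics/t1.png",np.hstack([cv2.resize(t[120:280,180:380],(400,320)),cv2.resize(s[80:240,150:350],(400,320))])[:,:,::-1])
```

```text
[-0.44  0.08  0.48  2.11 -0.04  0.96  1.38] [436.27195845 -65.97551595 231.12982484]
```

View pics/t1.png

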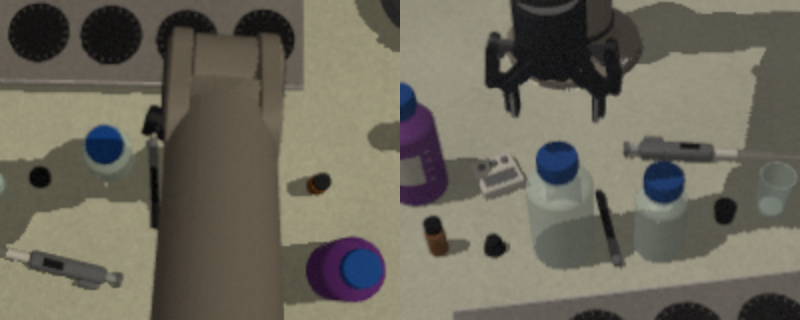

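The scene crop shows the two fingertips at about (511,100) and (598,100), centred on the 500 ml cap at (557,160). Going down and gripping.

Call:
servo_tool(increments=[[0.033,-0.05,-0.333,0,0,0,-1],[0,0,-0.333,0,0,0,-1],[0,0,-0.333,0,0,0,-1],[0,0,-0.317,0,0,0,-1],[0,0,0,0,0,0,-1],[0,0,0,0,0,0,1],[0,0,0,0,0,0,1],[0,0,0,0,0,0,1],[0,0,0,0,0,0,1],[0,0,0,0,0,0,1],[0,0,0,0,0,0,1]], newtons=40)

```text
time_s: 3.58
tool_pos: [439.3, -69.2, 153.3]
eef_rot: [0.001, 0.125, 0.992, 0.0]
wrist_force: [-0.7, 1.8, 5.8]
grip_width: 48.7
gripper_force: 41.2
```

Call:
servo_tool(increments=[[0,0,0.1,0,0,0,1],[0,0,0.25,0,0,0,1],[0,0,0.3,0,0,0,1],[0,0,0.3,0,0,0,1],[0,0,0.3,0,0,0,1],[0.2,-0.1,0,0,0,0,1],[0.4,-0.19,0,0,0,0,1],[0.4,-0.19,0,0,0,0,1],[0.4,-0.19,0,0,0,0,1],[0.4,-0.19,0,0,0,0,1],[0.4,-0.19,0,0,0,0,1],[0.4,-0.19,0,0,0,0,1],[0.35,-0.19,0,0,0,0,1],[0.2,-0.1,0,0,0,0,1],[0,-0.08,0,0,0,0,1],[0,0,0,0,0,0,1],[0,0,0,0,0,0,1]], newtons=40)

```text
time_s: 5.7
tool_pos: [626.8, -165.7, 227.4]
eef_rot: [-0.0, 0.125, 0.992, 0.0]
wrist_force: [-0.5, -0.6, -3.3]
grip_width: 48.9
gripper_force: 42.3
```

Run:
```python
from h import *
s=bot.snapshot("scene")
cv2.imwrite("pics/s2.png",cv2.resize(s[80:300,140:360],(600,600))[:,:,::-1])
```

```text
(no output)
```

View pics/s2.png

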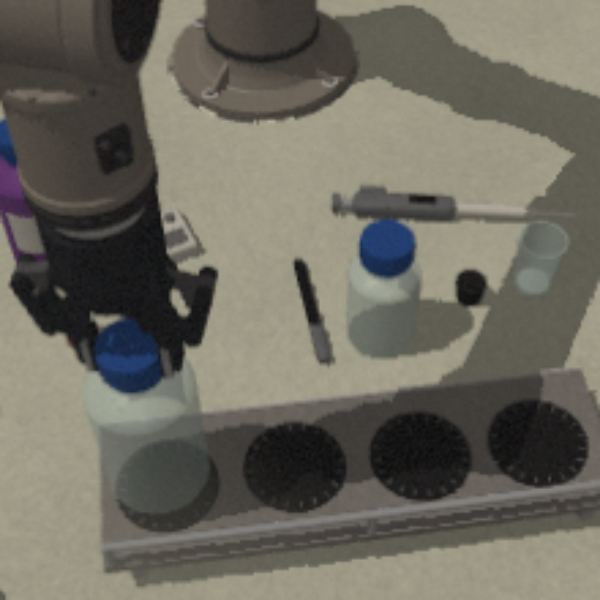

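The 500 ml bottle is held upright over the right-most mat, its foot at about (160,470) in the crop. I'll correct y and lower slowly.

Call:
servo_tool(increments=[[0.02,0.095,0,0,0,0,1],[0,0,-0.15,0,0,0,1],[0,0,-0.1,0,0,0,1],[0,0,-0.05,0,0,0,1],[0,0,-0.025,0,0,0,1],[0,0,0,0,0,0,1],[0,0,0,0,0,0,1]], newtons=40)

```text
time_s: 6.62
tool_pos: [628.8, -160.5, 208.1]
eef_rot: [0.0, 0.125, 0.992, -0.0]
wrist_force: [-0.2, -0.4, -3.5]
grip_width: 48.9
gripper_force: 42.4
```

Call:
servo_tool(increments=[[0,0,-0.017,0,0,0,1],[0,0,-0.017,0,0,0,1],[0,0,0,0,0,0,1]])

```text
time_s: 7.0
tool_pos: [629.0, -160.5, 206.5]
eef_rot: [0.001, 0.125, 0.992, 0.0]
wrist_force: [-0.7, 0.2, 1.9]
grip_width: 49.1
gripper_force: 42.8
```

Call:
servo_tool(increments=[[0,0,0,0,0,0,0.2],[0,0,0,0,0,0,-0.2],[0,0,0,0,0,0,-0.4],[0,0,0,0,0,0,-0.4],[0,0,0.2,0,0,0,-0.4],[0,0,0.4,0,0,0,-0.4],[0,0,0.6,0,0,0,-0.5],[-0.4,0.5,0,0,0,0,-1],[-0.4,0.5,0,0,0,0,-1],[-0.4,0.5,0,0,0,0,-1],[-0.4,0.5,0,0,0,0,-1],[-0.4,0.5,-0.3,0,0,0,-1],[-0.4,0.5,-0.4,0,0,0,-1],[-0.4,0.5,-0.4,0,0,0,-1],[-0.1,0.2,-0.2,0,0,0,-1],[0,0,0,0,0,0,-1],[0,0,0,0,0,0,-1]])

```text
time_s: 9.12
tool_pos: [456.2, 60.6, 200.8]
eef_rot: [0.001, 0.126, 0.992, 0.0]
wrist_force: [-0.2, -0.2, 0.3]
grip_width: 85.2
gripper_force: 0.0
```

Run:
```python
from h import *
for b in caps("top"):print("t",*b,plane("top",b[0],53+171).round(1),plane("top",b[0],133).round(1))
s=bot.snapshot("scene")
for b in caps("scene",s):print("s",*b,plane("scene",b[0],53+169).round(1))
cv2.imwrite("pics/s3.png",cv2.resize(s[80:300,140:360],(600,600))[:,:,::-1])
```

```text
t [212.1  73.8] 209 [188  54  43  28] [749.8 113.1 224. ] [792.3 124.9 133. ]
t [318.9 119.2] 315 [309 110  20  20] [ 628. -160.  224.] [ 659.7 -172.4  133. ]
t [115.4 184.2] 253 [107 176  18  18] [457.4 346.5 224. ] [473.9 379.1 133. ]
t [393.4 182.1] 154 [386 176  15  14] [ 469.  -342.1  224. ] [ 486.5 -370.7  133. ]
t [360.2 253.9] 311 [350 245  21  19] [ 293.6 -254.9  224. ] [ 295.5 -275.8  133. ]
s [149.7  57.7] 155 [135  47  27  20] [  29.8 -257.4  222. ]
s [ 15.4 125.9] 52 [ 10 120  12  13] [ 274.7 -606.1  222. ]
s [147.3 129.3] 172 [139 122  18  17] [ 353.9 -254.7  222. ]
s [281.  170.3] 224 [272 161  19  20] [536.1  40.  222. ]
s [403.6 172.4] 195 [394 165  20  18] [582.8 309.1 222. ]
s [193.6 212.4] 244 [181 204  23  20] [ 620.4 -155.8  222. ]
```

View pics/s3.png

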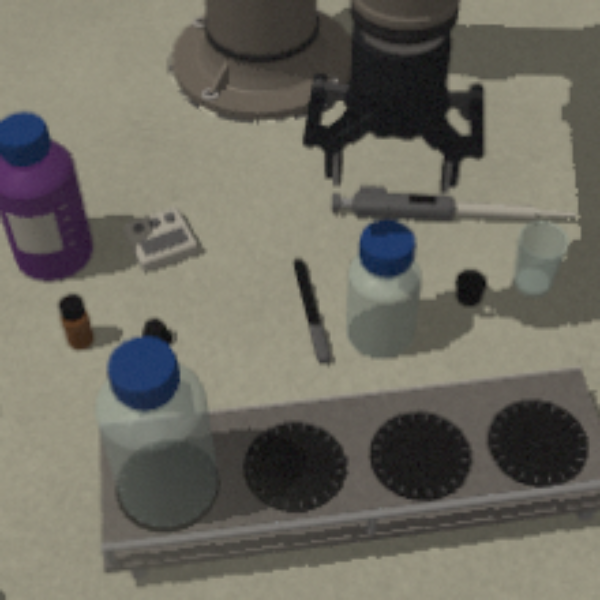

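The 500 ml bottle stands centred on its mat (measured 628,-160). The open gripper is over the 250, whose cap is at (388,245) in the crop.

Call:
servo_tool(increments=[[-0.01,0.02,-0.3,0,0,0,-1],[0,0,-0.3,0,0,0,-1],[0,0,-0.3,0,0,0,-1],[0,0,-0.3,0,0,0,-1],[0,0,-0.22,0,0,0,-1],[0,0,0,0,0,0,-1],[0,0,0,0,0,0,1],[0,0,0,0,0,0,1],[0,0,0,0,0,0,1],[0,0,0,0,0,0,1],[0,0,0,0,0,0,1],[0,0,0,0,0,0,1]], newtons=40)

```text
time_s: 10.72
tool_pos: [454.7, 62.9, 115.5]
eef_rot: [0.001, 0.125, 0.992, 0.0]
wrist_force: [-0.9, -1.0, 5.9]
grip_width: 49.2
gripper_force: 41.0
```

Call:
servo_tool(increments=[[0,0,0.1,0,0,0,1],[0,0,0.25,0,0,0,1],[0,0,0.3,0,0,0,1],[0,0,0.3,0,0,0,1],[0,0,0.3,0,0,0,1],[0.2,-0.13,0,0,0,0,1],[0.4,-0.26,0,0,0,0,1],[0.4,-0.26,0,0,0,0,1],[0.4,-0.26,0,0,0,0,1],[0.4,-0.26,0,0,0,0,1],[0.4,-0.26,0,0,0,0,1],[0.4,-0.26,0,0,0,0,1],[0.2,-0.13,0,0,0,0,1],[0.05,-0.03,0,0,0,0,1],[0,0,0,0,0,0,1],[0,0,0,0,0,0,1],[0,0,0,0,0,0,1]])

```text
time_s: 12.85
tool_pos: [624.6, -47.6, 189.7]
eef_rot: [-0.0, 0.125, 0.992, 0.0]
wrist_force: [0.4, -0.6, -2.8]
grip_width: 49.0
gripper_force: 41.8
```

Call:
servo_tool(increments=[[0.02,-0.02,-0.05,0,0,0,1],[0,0,-0.12,0,0,0,1],[0,0,-0.1,0,0,0,1],[0,0,-0.04,0,0,0,1],[0,0,-0.017,0,0,0,1],[0,0,-0.017,0,0,0,1],[0,0,0,0,0,0,1],[0,0,0,0,0,0,1]])

```text
time_s: 13.85
tool_pos: [626.3, -49.4, 169.1]
eef_rot: [0.0, 0.125, 0.992, 0.0]
wrist_force: [0.2, 0.9, -1.6]
grip_width: 48.8
gripper_force: 41.8
```

Call:
servo_tool(increments=[[0,0,-0.017,0,0,0,1],[0,0,0,0,0,0,0.2],[0,0,0,0,0,0,-0.2],[0,0,0,0,0,0,-0.4],[0,0,0,0,0,0,-0.4],[0,0,0.2,0,0,0,-0.4],[0,0,0.4,0,0,0,-0.4],[0,0,0.6,0,0,0,-0.5],[-0.27,0.82,0,0,0,0,-1],[-0.27,0.82,0,0,0,0,-1],[-0.27,0.82,0,0,0,0,-1],[-0.27,0.82,0,0,0,0,-1],[-0.27,0.82,0,0,0,0,-1],[-0.27,0.82,-0.3,0,0,0,-1],[-0.27,0.82,-0.4,0,0,0,-1],[-0.27,0.82,-0.4,0,0,0,-1],[-0.25,0.82,-0.2,0,0,0,-1],[0,0,0,0,0,0,-1],[0,0,0,0,0,0,-1]])

```text
time_s: 16.23
tool_pos: [482.2, 393.0, 162.6]
eef_rot: [0.0, 0.125, 0.992, -0.0]
wrist_force: [0.5, -1.2, 0.3]
grip_width: 85.0
gripper_force: 0.0
```

Run:
```python
from h import *
for b in caps("top"):print("t",*b,plane("top",b[0],53+133).round(1),plane("top",b[0],95).round(1))
s=bot.snapshot("scene")
cv2.imwrite("pics/s4.png",cv2.resize(s[80:300,180:480],(800,586))[:,:,::-1])
```

```text
t [218.4  70.4] 95 [189  54  42  26] [777.4 101.4 186. ] [820.7 111.8  95. ]
t [319.1 118.7] 294 [310 110  19  19] [ 642.6 -165.7  186. ] [ 674.4 -178.2   95. ]
t [275.  123.7] 288 [266 114  19  20] [627.7 -50.7 186. ] [658.2 -53.3  95. ]
t [393.9 182. ] 144 [388 176  13  14] [ 476.6 -355.3  186. ] [ 494.2 -384.    95. ]
t [114.7 187.9] 116 [107 183  18  10] [454.6 361.3 186. ] [470.2 394.   95. ]
t [360.2 254. ] 311 [350 245  21  19] [ 294.1 -263.6  186. ] [ 296.  -284.5   95. ]
```

View pics/s4.png

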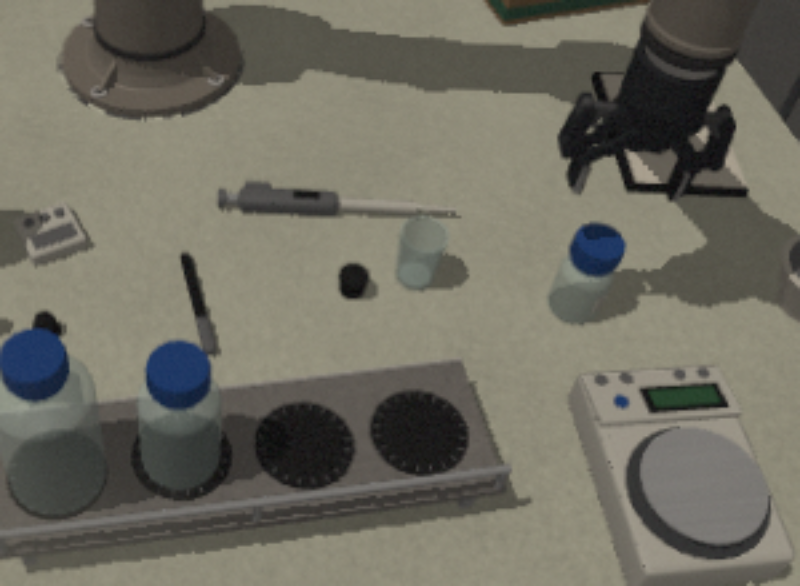

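The 250 stands on mat 3 at (628,-51). The gripper is over the 100, whose cap is at (597,250) in the crop.

Call:
servo_tool(increments=[[-0.02,0.01,-0.3,0,0,0,-1],[0,0,-0.3,0,0,0,-1],[0,0,-0.3,0,0,0,-1],[0,0,-0.3,0,0,0,-1],[0,0,-0.22,0,0,0,-1],[0,0,0,0,0,0,-1],[0,0,0,0,0,0,1],[0,0,0,0,0,0,1],[0,0,0,0,0,0,1],[0,0,0,0,0,0,1],[0,0,0,0,0,0,1],[0,0,0,0,0,0,1]], newtons=40)

```text
time_s: 17.82
tool_pos: [480.9, 394.3, 77.7]
eef_rot: [0.0, 0.125, 0.992, 0.001]
wrist_force: [-1.2, -1.3, 6.4]
grip_width: 48.9
gripper_force: 41.4
```

Call:
servo_tool(increments=[[0,0,0.1,0,0,0,1],[0,0,0.25,0,0,0,1],[0,0,0.3,0,0,0,1],[0,0,0.3,0,0,0,1],[0,0,0.3,0,0,0,1],[0.13,-0.3,0,0,0,0,1],[0.27,-0.6,0,0,0,0,1],[0.27,-0.6,0,0,0,0,1],[0.27,-0.6,0,0,0,0,1],[0.27,-0.6,0,0,0,0,1],[0.27,-0.6,0,0,0,0,1],[0.27,-0.6,0,0,0,0,1],[0.27,-0.6,0,0,0,0,1],[0.27,-0.6,0,0,0,0,1],[0.15,-0.3,0,0,0,0,1],[0.08,-0.15,0,0,0,0,1],[0,0,0,0,0,0,1],[0,0,0,0,0,0,1]])

```text
time_s: 20.08
tool_pos: [631.1, 62.9, 151.5]
eef_rot: [-0.0, 0.124, 0.992, 0.0]
wrist_force: [-0.0, -0.6, -1.1]
grip_width: 49.0
gripper_force: 41.6
```

Target TCP z is 130.7, so the drop is about 21 mm.

Call:
servo_tool(increments=[[0.015,-0.03,-0.05,0,0,0,1],[0,0,-0.12,0,0,0,1],[0,0,-0.1,0,0,0,1],[0,0,-0.04,0,0,0,1],[0,0,-0.017,0,0,0,1],[0,0,-0.017,0,0,0,1],[0,0,0,0,0,0,1],[0,0,0,0,0,0,1]])

```text
time_s: 21.08
tool_pos: [632.6, 59.2, 131.2]
eef_rot: [0.0, 0.125, 0.992, 0.0]
wrist_force: [0.4, -0.3, -0.9]
grip_width: 49.0
gripper_force: 41.6
```

Call:
servo_tool(increments=[[0,0,-0.017,0,0,0,1],[0,0,0,0,0,0,0.2],[0,0,0,0,0,0,-0.2],[0,0,0,0,0,0,-0.4],[0,0,0,0,0,0,-0.4],[0,0,0.2,0,0,0,-0.4],[0,0,0.4,0,0,0,-0.4],[0,0,0.8,0,0,0,-0.4],[0,0,0.8,0,0,0,-0.5],[-0.45,-0.75,0,0,0,0,-1],[-0.45,-0.75,0,0,0,0,-1],[-0.45,-0.75,0,0,0,0,-1],[-0.45,-0.75,0,0,0,0,-1],[-0.45,-0.75,0,0,0,0,-1],[0,-0.75,0,0,0,0,-1],[0,-0.75,0,0,0,0,-1],[0,-0.75,-0.6,0,0,0,-1],[0,-0.75,-0.6,0,0,0,-1],[0,-0.75,-0.6,0,0,0,-1],[0,0,0,0,0,0,-1]])

```text
time_s: 23.58
tool_pos: [494.4, -394.0, 151.7]
eef_rot: [-0.002, 0.128, 0.992, -0.0]
wrist_force: [-1.2, -0.1, 0.8]
grip_width: 85.3
gripper_force: 0.0
```

Call:
servo_tool(increments=[[0,0,0,0,0,0,-1]])

```text
time_s: 23.7
tool_pos: [497.9, -390.7, 154.8]
eef_rot: [0.0, 0.125, 0.992, 0.0]
wrist_force: [0.3, 1.1, 0.5]
grip_width: 85.9
gripper_force: 0.0
```

Run:
```python
from h import *
print(bot.get_obs()['qpos'].round(2))
for b in caps("top"):print("t",*b,plane("top",b[0],53+95).round(1),plane("top",b[0],81).round(1))
s=bot.snapshot("scene")
cv2.imwrite("pics/s5.png",cv2.resize(s[80:300,60:360],(800,586))[:,:,::-1])
```

```text
[ 0.19  0.53  0.53  1.76 -0.33  0.94  2.17]
t [211.1  74.2] 237 [188  54  43  28] [784.1 125.7 148. ] [815.2 134.6  81. ]
t [318.9 119.4] 316 [310 110  19  20] [ 653.9 -170.3  148. ] [ 677.1 -179.5   81. ]
t [275.  123.9] 290 [266 114  19  20] [639.9 -51.8 148. ] [662.3 -53.7  81. ]
t [234.2 126. ] 275 [225 117  19  19] [633.2  58.  148. ] [655.2  62.7  81. ]
```

View pics/s5.png

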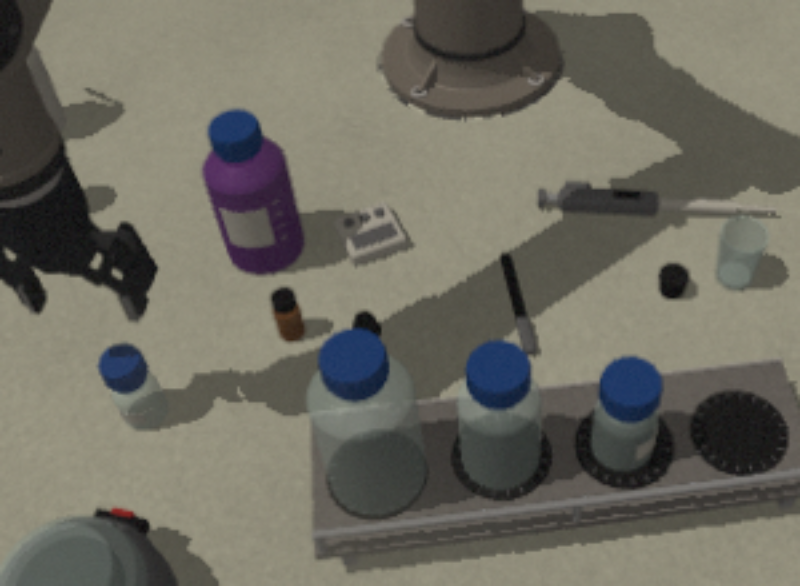

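The 100 is on its mat at (633,58), well within tolerance. The gripper is over the 50, whose cap is at (124,368) in the crop.

Call:
servo_tool(increments=[[-0.01,0.02,-0.3,0,0,0,-1],[0,0,-0.3,0,0,0,-1],[0,0,-0.3,0,0,0,-1],[0,0,-0.3,0,0,0,-1],[0,0,-0.31,0,0,0,-1],[0,0,0,0,0,0,-1],[0,0,0,0,0,0,1],[0,0,0,0,0,0,1],[0,0,0,0,0,0,1],[0,0,0,0,0,0,1],[0,0,0,0,0,0,1],[0,0,0,0,0,0,1],[0,0,0,0,0,0,1]], newtons=40)

```text
time_s: 25.42
tool_pos: [497.6, -389.8, 64.4]
eef_rot: [0.001, 0.125, 0.992, -0.0]
wrist_force: [-0.0, 1.9, 6.2]
grip_width: 38.8
gripper_force: 39.9
```

Call:
servo_tool(increments=[[0,0,0.1,0,0,0,1],[0,0,0.25,0,0,0,1],[0,0,0.3,0,0,0,1],[0,0,0.3,0,0,0,1],[0,0,0.3,0,0,0,1],[0,0.3,0,0,0,0,1],[0,0.7,0,0,0,0,1],[0,0.7,0,0,0,0,1],[0,0.7,0,0,0,0,1],[0,0.7,0,0,0,0,1],[0,0.7,0,0,0,0,1],[0,0.7,0,0,0,0,1],[0,0.7,0,0,0,0,1],[0,0.7,0,0,0,0,1],[0,0.7,0,0,0,0,1],[0,0.7,0,0,0,0,1],[0,0.7,0,0,0,0,1],[0,0.7,0,0,0,0,1],[0,0.5,0,0,0,0,1],[0,0.1,0,0,0,0,1]])

```text
time_s: 27.92
tool_pos: [495.3, 171.5, 137.9]
eef_rot: [-0.001, 0.123, 0.992, 0.0]
wrist_force: [-0.3, -0.4, -1.0]
grip_width: 38.8
gripper_force: 40.3
```

Call:
servo_tool(increments=[[0.2,0,0,0,0,0,1],[0.4,0,0,0,0,0,1],[0.4,0,0,0,0,0,1],[0.4,0,0,0,0,0,1],[0.4,0,0,0,0,0,1],[0.3,0,0,0,0,0,1],[0.15,0,0,0,0,0,1],[0,0,0,0,0,0,1],[0,0,0,0,0,0,1]])

```text
time_s: 29.05
tool_pos: [631.2, 168.0, 138.3]
eef_rot: [-0.0, 0.125, 0.992, -0.0]
wrist_force: [-0.2, -0.3, -0.6]
grip_width: 39.3
gripper_force: 40.3
```

Correct x by +5 mm, then lower to about 117.5.

Call:
servo_tool(increments=[[0.07,-0.015,-0.05,0,0,0,1],[0,0,-0.12,0,0,0,1],[0,0,-0.1,0,0,0,1],[0,0,-0.04,0,0,0,1],[0,0,-0.017,0,0,0,1],[0,0,-0.017,0,0,0,1],[0,0,0,0,0,0,1],[0,0,0,0,0,0,1]])

```text
time_s: 30.05
tool_pos: [636.2, 167.5, 118.0]
eef_rot: [0.0, 0.125, 0.992, 0.0]
wrist_force: [0.5, 0.7, -1.2]
grip_width: 38.8
gripper_force: 40.3
```

Call:
servo_tool(increments=[[0,0,-0.017,0,0,0,1],[0,0,0,0,0,0,0.3],[0,0,0,0,0,0,0],[0,0,0,0,0,0,-0.2],[0,0,0,0,0,0,-0.4],[0,0,0,0,0,0,-0.4],[0,0,0.2,0,0,0,-0.4],[0,0,0.4,0,0,0,-0.4],[0,0,0.8,0,0,0,-0.4],[0,0,0.8,0,0,0,-0.4],[-0.6,0.3,0,0,0,0,-0.4],[-0.6,0.6,0,0,0,0,-0.4],[-0.6,0.6,0,0,0,0,-0.4],[-0.6,0.6,0,0,0,0,-0.4],[0,0.6,0,0,0,0,-0.4],[0,0,0,0,0,0,-0.4],[0,0,0,0,0,0,-0.4]])

```text
time_s: 32.17
tool_pos: [492.6, 328.6, 249.4]
eef_rot: [0.0, 0.125, 0.992, -0.0]
wrist_force: [-0.4, -0.5, 0.0]
grip_width: 59.8
gripper_force: 0.0
```

Run:
```python
from h import *
c=caps("top")
for H,q in((91,(198,124)),(105,(234,126)),(143,(275,124)),(181,(319,119))):
    a=min(c,key=lambda b:np.hypot(*(b[0]-q)))[0];print(H,a,plane("top",a,53+H-10).round(1))
s=bot.snapshot("scene")
cv2.imwrite("pics/s6.png",cv2.resize(s[140:300,160:380],(800,582))[:,:,::-1])
```

```text
91 [194.1 126.6] [635.9 169.  134. ]
105 [234.3 126. ] [633.2  57.7 148. ]
143 [275.  123.8] [627.4 -50.7 186. ]
181 [319.1 118.8] [ 629.1 -160.5  224. ]
```

View pics/s6.png

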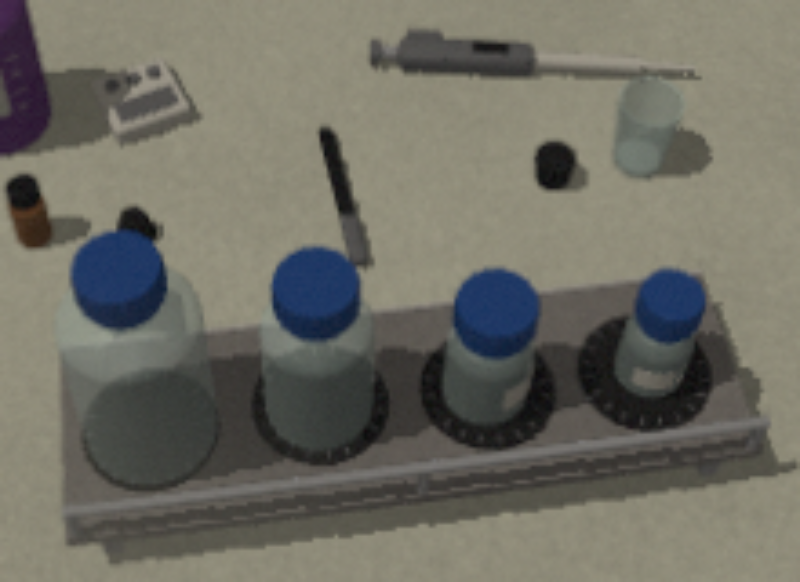

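All four bottles stand upright and centred (feet at about (150,430), (320,410), (490,385) and (655,370) in the crop), all within 4 mm of their mat centres.

```bash
python3 -c "
from rig import bot
print(bot.job_done())"
```

```text
the job is handed in; nothing more can be done
None
```

I put all four bottles upright on their mats, 50, 100, 250 then 500 ml going away from the balance and each within about 4 mm of centre by the last camera check, and handed the job in at about 32 s; no verdict was returned.

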